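Level the torch charging dock and load it

ROBOT

A 6-joint arm with a two-finger parallel gripper is mounted at the origin on the work surface. World frame = base frame: x ahead of the robot, y to its left, z up, the work surface at z = 0. Lengths are in mm, angles in rad, forces in N, time in s.
With the tool pointing down it reaches from about 350 to 975 mm from the base axis. Payload 7.1 kg.
Tool frame: the origin (TCP) lies midway between the tips of the shut fingers; the grasp point (between the pads) lies 19 mm behind it; z points along the fingers, y is the line along which they close (so a half turn about z gives the same grasp; the last joint's range is limited). The gripper opens to 88 mm and grips with 3 to 60 N. Pads are 20 mm wide; open, the fingers measure 115 mm over their backs; the gripper's body (75 mm by 178 mm) begins 61 mm behind the grasp point.
Start: joints at [1.195, 0.423, 1.63, -0, 1.089, -0.019], TCP at [218.266, 585.632, 222.675] pointing down, gripper open.
Joint ranges: [-3, 3], [-0.9, 2.11], [0.09, 2.58], [-1.31, 4.45], [0.11, 2.69], [-2.54, 2.54]. Speed limits (rad/s): [2.39, 2.39, 3.01, 3.14, 3.14, 3.14].

INTERFACE

Orientations are given as a rotation vector (axis times angle).
In Python, from workcell import ctrl gives the robot as it stands.
- The arm moves only by the shell command python3 -m inch 'ROWS' [OPENING]. ROWS is JSON, a list of rows, each an object with "xyz": the shift along the tool's x, y, z in mm, a list of three; "rot": the turn, a rotation vector about the tool's x, y, z in rad, a list of three. In form: [{"xyz": [dx, dy, dz], "rot": [ax, ay, az]}, ...]. A call has 1 to 12 rows; each row is the pose to reach, as a shift and turn from the pose commanded when the call began, along the tool's axes at that moment; what a row does not reach only later rows make up. A row lasts 1/12 s, in which the tool goes at most 41.7 mm and 7.16 degrees, less where a joint would pass 70% of its speed; a pose out of reach is approached as far as the arm can. A call with a gripper value outside its range is refused whole. OPENING is the closure in counts, from 0 (fully open) to 255 (shut), set as the call begins (- or left out, the last holds). The fingers move at their own pace and stop on an object; the grip force is fixed at half the most. Time passes only in rows, so rows that repeat a pose let the fingers close. It gives the time, the measured TCP pose, the force, the opening and the grip force at its end, in the units of the state.
- ctrl.get_obs(): the state, without advancing time (a new reading comes with each control period).
- ctrl.get_image(name): name is "scene" or "top"; returns the picture (420x560x3 uint8, red, green, blue); there is no depth.
- ctrl.camera_model(name): a dict with "fx", "fy", "cx", "cy" (pixels), "k1" (the pictures are not rectified: a ray, as slopes to the right and down, at radius r is drawn at 1 + k1 r^2 times it, then the intrinsics apply), "position" and "attitude" of the camera in the world. Camera axes: x right, y up, looking along -z (the intrinsics and any distortion apply to the point x, -y, -z); pixel columns grow to the right and rows downward; lengths in mm; the calibration is good to about 2 mm. A picture is of the moment at which its call begins. camera_model takes no time and is no camera call.
- ctrl.close_job(): hands the job in; it is judged then, once.
The state is a dict: "t": time; "qpos": joint angles; "qvel": joint speeds; "joint_torque": joint torques, N m; "ee_pos": TCP position; "orientation": TCP orientation; "ft_force": force on the tool from outside, world axes, zero at the start; "moment": the same for the moment, N m; "width": finger opening in mm; "grasp_force": force on a finger pad.
Only numpy, scipy, OpenCV 4.12 (cv2) and the standard library are available. Lean on these libraries where they do the work, as an engineer would, in place of code of your own. Each camera call takes 0.05 s, during which the arm holds its last target. There are 200 camera calls.

TASK

The torch charging dock on the radiator shelf sags at the front: push the rubber wedge, thin end first, in under the dock's front edge until the dock is level and the wedge jams tight. Then lay every torch on the shelf lengthwise over a spring clip of its own and snap it down sideways until it is fully home and centred, and only then turn the selector knob to the orange mark. Do not disturb the vase, the coin box, the dog lead reel or the memo holder.

Things in the scene. Friction and masses are not known exactly. Their poses are not given: they have to be found in the camera images.
- dock (a joint): tilt of the dock's deck about its rear lower edge, rad: 0 = sagging (front edge's underside about 8 mm above the shelf), 0.055 = level, against a stop (front underside 16 mm up). The front bears down with about 6 N on what lifts it, up to 9 N with four torches in; only the wedge can hold it up. The deck is a white plate 150 (x) x 320 (y) x 12 mm.
- dock_front (a point): middle of the deck's lower front edge, which has an orange strip on its face. x points from front to rear of the dock (the way the wedge goes in), y along the edge to the left, z up from the deck. The edge runs 160 mm to either side; the wedge may go in anywhere along it. The space beneath is free for 110 mm behind the edge.
- clip1 (a point): Clip 1 (rightmost of four, 58 mm apart; axes as dock_front): where a torch's middle lies when home, 15 mm above the deck's top. Two pairs of spring jaws, 25 mm before and behind this point (12 mm long in x, 35 mm wide in y, tops 13 mm above the point), open upward; the 38 mm between the pairs is free for the fingers.
- clip2 (a point): Clip 2, as clip 1. The torch lies along the dock's x axis, either way round, and is pressed straight down: its tube meets the lips about 18 mm above home and snaps past them under about 10 N.
- clip3 (a point): Clip 3, as clip 1.
- clip4 (a point): Clip 4 (leftmost), as clip 1.
- knob (a joint): selector knob's angle, rad, growing clockwise seen from above; detents at 0, 0.6, 1.2 and 1.8 (a spring torque of about 0.05 N m draws it into the nearest); the orange mark is at 1.2, the others are white. Starts at 0 or 0.6; stops at -0.1 and 1.9. The pointer (white line on the bar) points to the dock's front at 0.
- knob_grip (a point): on the knob's axis, 10 mm below the top of its grip bar and 30 mm above the deck's top; the bar is 40 mm long (this point's x axis, which turns with the knob; pointer end at -x), 13 mm thick and 26 mm tall above a disc of 38 mm diameter. At the dock's left end, 69 mm left of clip 4.
- wedge: black rubber door wedge with a yellow band at its thick end: 110 mm long, 40 mm wide. Origin on the underside, 60 mm from the thin end (+x) and 50 mm from the thick end (-x). Top: 24 mm high from x = -50 to -30 mm, then a straight ramp down to 3 mm at x = +60 mm. About 0.12 kg; sliding it in takes 10 to 20 N and far more once jammed. The dock comes level with the edge about at x = +4 mm.
- torch1: blue torch, 120 mm long, lying on the shelf; may be absent (3 or 4 are there). Origin on its axis at mid length, x along the axis to the lens. Tube 25 mm in diameter and 88 mm long in the middle, a 30 mm square head (bare metal) and tail (black), 16 mm long, at the ends, so it lies on a flat with its axis 15 mm up. About 0.12 kg.
- torch2: blue torch, 120 mm long, lying on the shelf; may be absent (3 or 4 are there). Origin on its axis at mid length, x along the axis to the lens. Tube 25 mm in diameter and 88 mm long in the middle, a 30 mm square head (bare metal) and tail (black), 16 mm long, at the ends, so it lies on a flat with its axis 15 mm up. About 0.12 kg.
- torch3: blue torch, 120 mm long, lying on the shelf; may be absent (3 or 4 are there). Origin on its axis at mid length, x along the axis to the lens. Tube 25 mm in diameter and 88 mm long in the middle, a 30 mm square head (bare metal) and tail (black), 16 mm long, at the ends, so it lies on a flat with its axis 15 mm up. About 0.12 kg.
- torch4: blue torch, 120 mm long, lying on the shelf; may be absent (3 or 4 are there). Origin on its axis at mid length, x along the axis to the lens. Tube 25 mm in diameter and 88 mm long in the middle, a 30 mm square head (bare metal) and tail (black), 16 mm long, at the ends, so it lies on a flat with its axis 15 mm up. About 0.12 kg.
- vase: cream ceramic vase, empty, 88 mm wide, 190 mm tall; leave alone. Origin under its centre.
- coin_box: oak coin box 90 x 130 x 75 mm; leave alone. Origin under its centre.
- lead_reel: red dog lead reel case, a disc 110 mm across and 36 mm thick with a grip along +x to 128 mm from the disc's centre; leave alone. Origin under the disc's centre.
- memo_holder: steel memo holder, 64 mm round foot, 105 mm tall, a spring clip on top; leave alone. Origin under its centre.

How it is judged:
By the outcome, as a careful person would: the job done as asked, in the order asked, and still so for the second after the job is handed in, with the robot touching nothing.
Of torch1, torch2, torch3, torch4 only 3 to 4 are there at a start; the rules pass over those that are not, and their reading is None.
At some moment in a run one of torch1, torch2, torch3, torch4 may be knocked a few centimetres aside while the robot is not near it.
Once in a run the grip may slacken for a moment while it holds something.
It also fails if it takes over 210 s, if anything falls off the work surface, if the arm or the gripper's body presses on something with over 40 N, if the wrist force passes 120 N, or if a joint passes its speed limit or range.

## Working session

There is one attempt and no reset: what is moved stays moved. The work goes in short steps, Python scripts to look and compute and a shell command to move; the robot and the scene stay as the last step left them, time stands still between calls to the robot, and variables do not carry over. Pictures are saved under pics/ and viewed, at most 14 in all, crops included, and the job is handed in when it is done.

```bash
ls; mkdir -p pics; cat > h.py <<'E'
import numpy as np, cv2
from scipy.spatial.transform import Rotation as R
from workcell import ctrl
def snap(name,fn):
    im=ctrl.get_image(name); cv2.imwrite(fn,im[:,:,::-1]); return im
E
python3 - <<'E'
from h import *
for n in("top","scene"):
    snap(n,f"pics/{n}0.png"); print(ctrl.camera_model(n))
print(ctrl.get_obs())
E
```

```text
pics
{'fx': 537.8510532913073, 'fy': 537.8510532913073, 'cx': 282.59971485733274, 'cy': 210.87446296312314, 'k1': -0.07202075796883561, 'position': array([ 356.0457397 ,  -56.58425301, 1529.26323691]), 'attitude': array([ 0.11271901, -0.11364736, -1.56770944])}
{'fx': 474.1295043373323, 'fy': 474.1295043373323, 'cx': 278.6647395936139, 'cy': 212.60071492821922, 'k1': 0.006211312732919936, 'position': array([ 992.77242232,  607.27331828, 1259.34134737]), 'attitude': array([0.22984771, 0.73797954, 2.42882041])}
{'t': 0.1, 'qpos': array([ 1.19501175e+00,  4.23736433e-01,  1.63058547e+00, -1.68457807e-05,
        1.08855858e+00, -1.89660624e-02]), 'qvel': array([ 3.03267806e-05, -1.05674104e-03, -2.24877060e-03,  3.41451349e-04,
       -8.39207449e-04,  1.55024911e-03]), 'joint_torque': array([ 1.26062732e-04, -5.45616782e+01, -2.74322301e+01,  6.45468570e-02,
        1.88372115e-02,  1.13013880e-05]), 'ee_pos': array([218.09556752, 585.20649306, 222.00793396]), 'orientation': array([-5.57466138e-01, -3.09149433e+00,  1.98807841e-03]), 'ft_force': array([ 0.31614173, -0.58711888, -0.25483782]), 'moment': array([-0.01520097,  0.0012318 , -0.05367846]), 'grasp_force': 0.0, 'width': 87.46004271305061}
```

View pics/top0.png

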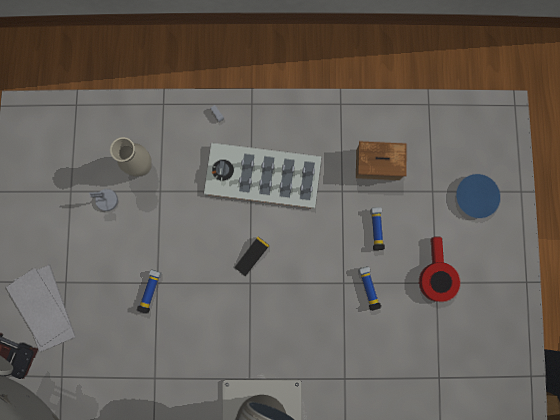

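View pics/scene0.png

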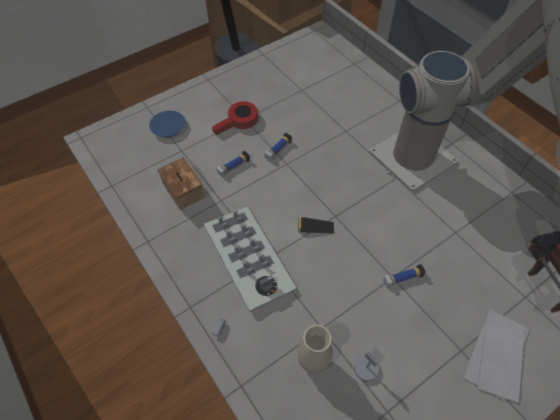

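Top view: the dock is at about (262,176), with the knob at (223,170). The wedge is at (252,256) with its yellow end at the upper right. Three torches are at (149,292), (377,229) and (370,288). The scene view shows no fourth torch. Next I'll zoom in and locate them.

```bash
cat >> h.py <<'E'
def ray(name,uv):
    c=ctrl.camera_model(name); uv=np.atleast_2d(np.float64(uv))
    K=np.array([[c['fx'],0,c['cx']],[0,c['fy'],c['cy']],[0,0,1]])
    n=cv2.undistortPoints(uv[:,None],K,np.array([c['k1'],0,0,0,0]))[:,0]
    d=np.c_[n[:,0],-n[:,1],-np.ones(len(n))]@R.from_rotvec(c['attitude']).as_matrix().T
    return np.array(c['position']),d
def topl(name,uv,z):
    p,d=ray(name,uv); return p+d*((z-p[2])/d[:,2])[:,None]
def px(name,P):
    c=ctrl.camera_model(name); q=(np.atleast_2d(P)-c['position'])@R.from_rotvec(c['attitude']).as_matrix()
    x=q[:,0]/-q[:,2]; y=-q[:,1]/-q[:,2]; r=1+c['k1']*(x*x+y*y)
    return np.c_[c['fx']*x*r+c['cx'],c['fy']*y*r+c['cy']]
def blues(im):
    h=cv2.cvtColor(im,cv2.COLOR_RGB2HSV); m=cv2.inRange(h,(108,150,60),(125,255,255))
    n,l,s,c=cv2.connectedComponentsWithStats(m)
    return [(c[i],s[i,4],cv2.fitLine(np.argwhere(l==i)[:,::-1].astype(np.float32),cv2.DIST_L2,0,.01,.01).ravel()) for i in range(1,n) if s[i,4]>25]
E
python3 - <<'E'
from h import *
im=cv2.imread("pics/top0.png")
cv2.imwrite("pics/crop0.png",cv2.resize(im[130:290,195:335],None,fx=4.2,fy=3.7*0+3.7,interpolation=cv2.INTER_CUBIC) if 0 else cv2.resize(im[135:285,195:335],None,fx=4,fy=4,interpolation=cv2.INTER_CUBIC))
for n in("top","scene"):
    im=cv2.imread(f"pics/{n}0.png")[:,:,::-1]
    for c,a,l in blues(np.ascontiguousarray(im)):
        e=np.array([c,c+10*l[:2]]); w=topl(n,e,20); d=w[1]-w[0]
        print(n,c.round(1),a,w[0].round(1),np.degrees(np.arctan2(d[1],d[0])).round(1))
E
```

```text
top [377.  227.9] 182 [ 526.4 -324.4   20. ] -176.9
top [369.1 287.8] 194 [ 358.5 -298.5   20. ] -163.6
top [148.9 290.8] 193 [349.6 315.8  20. ] -17.2
```

View pics/crop0.png

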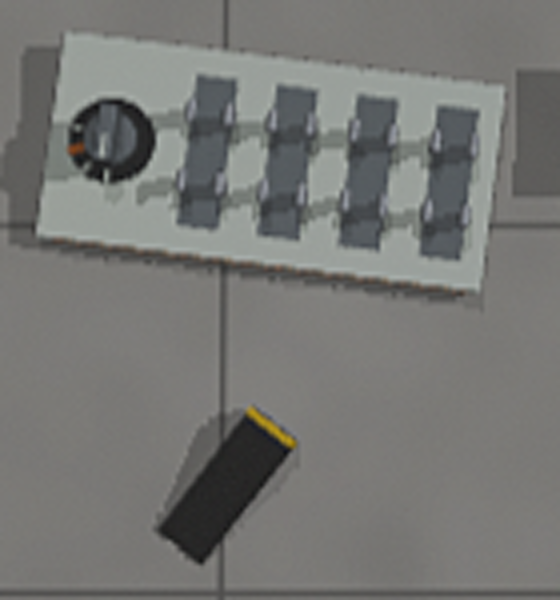

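```bash
cat >> h.py <<'E'
def dock():
    c=np.array([[65,32],[503,87],[480,291],[37,238]])/4+[195,135]   # rl rr fr fl, deck top corners
    zs=[28,28,20,20]
    w=np.array([topl("top",u,z)[0] for u,z in zip(c,zs)])
    return w
# dock yaw and front-mid are set once below
def plan(p,yaw):
    """tool down at p, tool x axis heading yaw (world) -> shift & turn in tool axes"""
    o=ctrl.get_obs(); A=R.from_rotvec(o['orientation'])
    T=R.from_matrix(np.array([[np.cos(yaw),np.sin(yaw),0],[np.sin(yaw),-np.cos(yaw),0],[0,0,-1]]))
    s=A.inv().apply(np.array(p)-o['ee_pos']); r=(A.inv()*T).as_rotvec()
    x=A.as_matrix()[:,0]; cur=np.arctan2(x[1],x[0])
    print("xyz",s.round(1),"rot",r.round(3),"cur yaw",cur.round(3),"q",o['qpos'].round(2),"t",o['t'],"tcp",o['ee_pos'].round(1))
E
python3 - <<'E'
from h import *
w=dock(); print(w.round(1)); 
fr=w[1]-w[2]; l=w[3]-w[2]; print("lens",np.linalg.norm(fr),np.linalg.norm(w[0]-w[3]),np.linalg.norm(l),np.linalg.norm(w[0]-w[1]))
for a,b in((2,1),(3,0)): d=w[b]-w[a]; print(np.degrees(np.arctan2(d[1],d[0])))
for a,b in((2,3),(1,0)): d=w[b]-w[a]; print(np.degrees(np.arctan2(d[1],d[0]))-90)
c4=np.array([[250,408],[297,444],[158,530],[202,564]])/4+[195,135]
k=np.array([topl("top",u,z)[0] for u,z in zip(c4,[24,24,3,3])]); print(k.round(1))
th=k[:2].mean(0); tn=k[2:].mean(0); d=tn-th; print("wedge len",np.linalg.norm(d[:2]),"yaw",np.arctan2(d[1],d[0]),"orig",((th*60+tn*50)/110)[:2])
for n,u,z in(("clips",[(213,152),(287,163),(367,172),(449,183)],34),("knob",[(110,141)],45)):
    print(n,topl("top",np.array(u)/4+[195,135],z).round(1))
print(topl("top",[(122,146),(105,200),(382,160),(437,280)],[190,5,75,36][0]*0).round(0))
plan([400,0,200],0)
for n in("top","scene"):
    im=np.ascontiguousarray(cv2.imread(f"pics/{n}0.png")[:,:,::-1])
    h=cv2.cvtColor(im,cv2.COLOR_RGB2HSV)
    if n=="scene": print(h[276,404],h[147,279])
for c,a,l in blues(np.ascontiguousarray(cv2.imread("pics/top0.png")[:,:,::-1])): print(topl("top",[c],15).round(1), topl("top",[c+10*l[:2]],15).round(1))
E
```

```text
[[ 771.4  148.    28. ]
 [ 730.7 -166.8   28. ]
 [ 584.1 -149.4   20. ]
 [ 622.3  166.    20. ]]
lens 147.83991823145527 150.46381519531565 317.7677159242883 317.4381313909377
-6.741794571518888
-6.874411097235922
-6.901071240501835
-7.375457947463914
[[500.4  13.   24. ]
 [475.  -20.1  24. ]
 [415.7  78.5   3. ]
 [391.9  47.2   3. ]]
wedge len 106.98442801807025 yaw 2.47229534188277 orig [449.5628141   26.65580417]
clips [[ 681.7   40.1   34. ]
 [ 673.8  -12.5   34. ]
 [ 667.3  -69.2   34. ]
 [ 659.3 -127.3   34. ]]
knob [[687.3 112.2  45. ]]
[[ 771.  416.    0.]
 [ 610.  458.    0.]
 [ 728. -348.    0.]
 [ 380. -496.    0.]]
xyz [-374.9 -484.8   22.6] rot [-0.000e+00  2.000e-03  2.785e+00] cur yaw 2.785 q [ 1.2   0.42  1.63 -0.    1.09 -0.02] t 0.1 tcp [218.1 585.2 222. ]
[112 141 101] [114 125  86]
[[ 527.  -325.3   15. ]] [[ 498.6 -326.9   15. ]]
[[ 358.5 -299.3   15. ]] [[ 332.  -307.1   15. ]]
[[349.6 317.1  15. ]] [[376.  308.9  15. ]]
```

The dock yaw is about −0.122 rad, the front middle is at (603, 8), and the wedge origin is at (450, 27) with yaw 2.47. First I move above the wedge's thick end.

```bash
python3 -c "
from h import *
plan([479,3,100],2.472)"
```

```text
xyz [-447.8 -454.2  122.6] rot [-0.001  0.     0.313] cur yaw 2.785 q [ 1.2   0.42  1.63 -0.    1.09 -0.02] t 0.1 tcp [218.1 585.2 222. ]
```

```bash
python3 -m inch '[{"xyz":[-448,-454,60],"rot":[0,0,0.313]},{"xyz":[-448,-454,60],"rot":[0,0,0.313]},{"xyz":[-448,-454,60],"rot":[0,0,0.313]},{"xyz":[-448,-454,60],"rot":[0,0,0.313]},{"xyz":[-448,-454,60],"rot":[0,0,0.313]},{"xyz":[-448,-454,60],"rot":[0,0,0.313]},{"xyz":[-448,-454,60],"rot":[0,0,0.313]},{"xyz":[-448,-454,60],"rot":[0,0,0.313]},{"xyz":[-448,-454,60],"rot":[0,0,0.313]},{"xyz":[-448,-454,60],"rot":[0,0,0.313]},{"xyz":[-448,-454,60],"rot":[0,0,0.313]},{"xyz":[-448,-454,60],"rot":[0,0,0.313]}]' 0; python3 -c "
from h import *
plan([479,3,60],2.472)"
```

```text
t: 1.1
ee_pos: [422.4, 129.5, 175.7]
orientation: [1.032, 2.967, 0.0]
ft_force: [0.8, -0.4, -1.1]
width: 87.8
grasp_force: 0.0
xyz [-122.9  -64.1  115.7] rot [0. 0. 0.] cur yaw 2.472 q [ 0.27  0.23  2.06  0.    0.86 -0.63] t 1.1 tcp [422.4 129.5 175.7]
```

```bash
python3 -m inch '[{"xyz":[-123,-64,80],"rot":[0,0,0]},{"xyz":[-123,-64,116],"rot":[0,0,0]},{"xyz":[-123,-64,116],"rot":[0,0,0]},{"xyz":[-123,-64,116],"rot":[0,0,0]},{"xyz":[-123,-64,116],"rot":[0,0,0]},{"xyz":[-123,-64,116],"rot":[0,0,0]},{"xyz":[-123,-64,116],"rot":[0,0,0]},{"xyz":[-123,-64,116],"rot":[0,0,0]}]'; python3 -c "
from h import *
plan([479,3,3],2.472); snap('top','pics/top1.png')"
```

```text
t: 1.77
ee_pos: [478.8, 5.9, 60.8]
orientation: [1.032, 2.967, 0.0]
ft_force: [0.5, 0.9, -0.5]
width: 88.0
grasp_force: 0.0
xyz [-2.  -2.2 57.8] rot [0. 0. 0.] cur yaw 2.472 q [-0.01  0.48  2.04  0.    0.62 -0.91] t 1.7667 tcp [478.8   5.9  60.8]
```

```bash
python3 -m inch '[{"xyz":[-2,-2,20],"rot":[0,0,0]},{"xyz":[-2,-2,40],"rot":[0,0,0]},{"xyz":[-2,-2,52],"rot":[0,0,0]},{"xyz":[-2,-2,58],"rot":[0,0,0]},{"xyz":[-2,-2,58],"rot":[0,0,0]},{"xyz":[-2,-2,58],"rot":[0,0,0]}]' 0; python3 -m inch '[{"xyz":[0,0,0],"rot":[0,0,0]},{"xyz":[0,0,0],"rot":[0,0,0]},{"xyz":[0,0,0],"rot":[0,0,0]},{"xyz":[0,0,0],"rot":[0,0,0]},{"xyz":[0,0,0],"rot":[0,0,0]},{"xyz":[0,0,0],"rot":[0,0,0]},{"xyz":[0,0,0],"rot":[0,0,0]},{"xyz":[0,0,0],"rot":[0,0,0]},{"xyz":[0,0,0],"rot":[0,0,0]},{"xyz":[0,0,0],"rot":[0,0,0]}]' 255
```

```text
t: 2.32
ee_pos: [479.5, 2.9, 2.7]
orientation: [1.03, 2.967, 0.0]
ft_force: [0.0, -0.3, 0.1]
width: 87.6
grasp_force: 0.0
t: 3.15
ee_pos: [479.4, 2.1, 1.9]
orientation: [1.032, 2.967, 0.0]
ft_force: [0.4, 0.5, 1.5]
width: 40.1
grasp_force: 29.8
```

```bash
python3 -m inch '[{"xyz":[0,0,-20],"rot":[0,0,0]},{"xyz":[0,0,-40],"rot":[0,0,0.1]},{"xyz":[0,0,-40],"rot":[0,0,0.22]},{"xyz":[0,0,-40],"rot":[0,0,0.34]},{"xyz":[0,0,-40],"rot":[0,0,0.46]},{"xyz":[0,0,-40],"rot":[0,0,0.58]},{"xyz":[0,0,-40],"rot":[0,0,0.7]},{"xyz":[0,0,-40],"rot":[0,0,0.82]},{"xyz":[0,0,-40],"rot":[0,0,0.94]},{"xyz":[0,0,-40],"rot":[0,0,1.06]},{"xyz":[0,0,-40],"rot":[0,0,1.18]},{"xyz":[0,0,-40],"rot":[0,0,1.3]}]';  python3 -m inch '[{"xyz":[0,0,0],"rot":[0,0,0.12]},{"xyz":[0,0,0],"rot":[0,0,0.24]},{"xyz":[0,0,0],"rot":[0,0,0.36]},{"xyz":[0,0,0],"rot":[0,0,0.48]},{"xyz":[0,0,0],"rot":[0,0,0.6]},{"xyz":[0,0,0],"rot":[0,0,0.72]},{"xyz":[0,0,0],"rot":[0,0,0.84]},{"xyz":[0,0,0],"rot":[0,0,0.96]},{"xyz":[0,0,0],"rot":[0,0,1.08]},{"xyz":[0,0,0],"rot":[0,0,1.2]},{"xyz":[0,0,0],"rot":[0,0,1.294]},{"xyz":[0,0,0],"rot":[0,0,1.294]}]'; python3 -c "
from h import *
snap('top','pics/top2.png')
plan([491,22,3],-0.122)"
```

```text
t: 4.15
ee_pos: [478.6, 2.1, 41.6]
orientation: [-2.622, -1.729, 0.001]
ft_force: [0.1, -0.0, -0.8]
width: 40.0
grasp_force: 29.8
t: 5.15
ee_pos: [478.7, 2.1, 41.6]
orientation: [3.135, -0.197, -0.001]
ft_force: [-0.0, -0.7, -1.2]
width: 40.0
grasp_force: 30.0
xyz [  9.8 -21.2  38.6] rot [0.    0.001 0.002] cur yaw -0.12 q [-0.02  0.52  2.05 -0.    0.57  1.67] t 5.2 tcp [478.8   2.1  41.6]
```

```bash
python3 -m inch '[{"xyz":[10,-21,10],"rot":[0,0,0.002]},{"xyz":[10,-21,25],"rot":[0,0,0.002]},{"xyz":[10,-21,35],"rot":[0,0,0.002]},{"xyz":[10,-21,39.6],"rot":[0,0,0.002]},{"xyz":[10,-21,39.6],"rot":[0,0,0.002]},{"xyz":[10,-21,39.6],"rot":[0,0,0.002]}]'; python3 -c "
from h import *
im=snap('top','pics/top3.png')
cv2.imwrite('pics/c3.png',cv2.resize(im[140:280,190:330,::-1],None,fx=4,fy=4,interpolation=cv2.INTER_CUBIC))"
```

```text
t: 5.7
ee_pos: [491.0, 21.5, 1.9]
orientation: [3.136, -0.193, -0.002]
ft_force: [0.1, 0.2, -1.6]
width: 39.9
grasp_force: 30.0
```

View pics/c3.png

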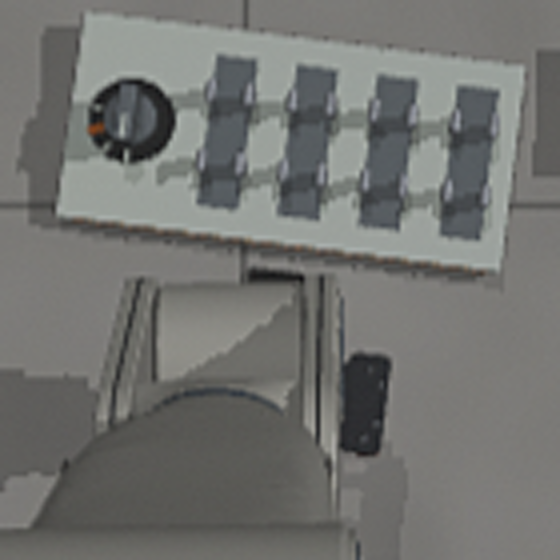

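```bash
python3 -m inch '[{"xyz":[5,0,0],"rot":[0,0,0]},{"xyz":[10,0,0],"rot":[0,0,0]},{"xyz":[15,0,0],"rot":[0,0,0]},{"xyz":[20,0,0],"rot":[0,0,0]},{"xyz":[25,0,0],"rot":[0,0,0]},{"xyz":[30,0,0],"rot":[0,0,0]},{"xyz":[35,0,0],"rot":[0,0,0]},{"xyz":[40,0,0],"rot":[0,0,0]},{"xyz":[45,0,0],"rot":[0,0,0]},{"xyz":[50,0,0],"rot":[0,0,0]},{"xyz":[55,0,0],"rot":[0,0,0]},{"xyz":[55,0,0],"rot":[0,0,0]}]'; python3 -m inch '[{"xyz":[3,0,0],"rot":[0,0,0]},{"xyz":[6,0,0],"rot":[0,0,0]},{"xyz":[9,0,0],"rot":[0,0,0]},{"xyz":[12,0,0],"rot":[0,0,0]},{"xyz":[12,0,0],"rot":[0,0,0]}]'
```

```text
t: 6.75
ee_pos: [541.3, 15.1, 1.3]
orientation: [3.135, -0.195, -0.016]
ft_force: [-13.3, 1.6, 6.4]
width: 40.0
grasp_force: 30.0
t: 7.17
ee_pos: [552.7, 13.7, 1.3]
orientation: [3.135, -0.195, -0.018]
ft_force: [-14.4, 1.2, 7.9]
width: 40.0
grasp_force: 30.0
```

```bash
python3 -m inch '[{"xyz":[2,0,0],"rot":[0,0,0]},{"xyz":[4,0,0],"rot":[0,0,0]},{"xyz":[6,0,0],"rot":[0,0,0]},{"xyz":[6,0,0],"rot":[0,0,0]}]'; python3 -m inch '[{"xyz":[2,0,0],"rot":[0,0,0]},{"xyz":[4,0,0],"rot":[0,0,0]},{"xyz":[4,0,0],"rot":[0,0,0]}]'
```

```text
t: 7.5
ee_pos: [558.3, 13.0, 1.3]
orientation: [3.135, -0.195, -0.019]
ft_force: [-14.8, 1.6, 8.7]
width: 39.5
grasp_force: 30.0
t: 7.75
ee_pos: [562.2, 12.5, 1.3]
orientation: [3.135, -0.195, -0.019]
ft_force: [-14.6, 2.0, 9.4]
width: 39.8
grasp_force: 30.0
```

```bash
python3 -m inch '[{"xyz":[2,0,0],"rot":[0,0,0]},{"xyz":[4,0,0],"rot":[0,0,0]},{"xyz":[4,0,0],"rot":[0,0,0]}]'
```

```text
t: 8.0
ee_pos: [565.2, 12.1, 1.3]
orientation: [3.135, -0.195, -0.022]
ft_force: [-18.4, 1.8, 13.0]
width: 39.5
grasp_force: 30.0
```

```bash
python3 -m inch '[{"xyz":[2,0,0],"rot":[0,0,0]},{"xyz":[4,0,0],"rot":[0,0,0]},{"xyz":[4,0,0],"rot":[0,0,0]}]'; python3 -m inch '[{"xyz":[2,0,0],"rot":[0,0,0]},{"xyz":[4,0,0],"rot":[0,0,0]},{"xyz":[4,0,0],"rot":[0,0,0]}]'
```

```text
t: 8.25
ee_pos: [566.4, 11.9, 1.0]
orientation: [3.135, -0.195, -0.031]
ft_force: [-24.7, 4.2, 17.2]
width: 39.7
grasp_force: 30.0
t: 8.5
ee_pos: [568.3, 11.7, 0.5]
orientation: [3.135, -0.195, -0.037]
ft_force: [-28.3, 5.3, 19.5]
width: 39.5
grasp_force: 33.2
```

```bash
python3 -m inch '[{"xyz":[-5,0,0],"rot":[0,0,0]},{"xyz":[-5,0,0],"rot":[0,0,0]},{"xyz":[-5,0,0],"rot":[0,0,0]},{"xyz":[-5,0,0],"rot":[0,0,0]},{"xyz":[-5,0,0],"rot":[0,0,0]},{"xyz":[-5,0,-30],"rot":[0,0,0]},{"xyz":[-5,0,-60],"rot":[0,0,0]},{"xyz":[-40,0,-80],"rot":[0,0,0]},{"xyz":[-80,0,-80],"rot":[0,0,0]},{"xyz":[-80,0,-80],"rot":[0,0,0]}]' 0; python3 -c "
from h import *
im=snap('top','pics/top4.png');s=snap('scene','pics/s4.png')
cv2.imwrite('pics/c4.png',np.vstack([cv2.resize(i,None,fx=4,fy=4,interpolation=cv2.INTER_CUBIC) for i in (im[180:235,200:330,::-1],s[205:295,195:325,::-1])]))
plan([520,18,8],-0.122)"
```

```text
t: 9.33
ee_pos: [492.7, 21.0, 82.1]
orientation: [3.135, -0.195, -0.012]
ft_force: [-0.6, -0.4, -0.6]
width: 88.0
grasp_force: 0.0
xyz [20.4  0.2 74.7] rot [ 0.    -0.    -0.002] cur yaw -0.124 q [ 0.02  0.46  1.99 -0.    0.69  1.71] t 9.4333 tcp [499.7  20.7  82.7]
```

View pics/c4.png

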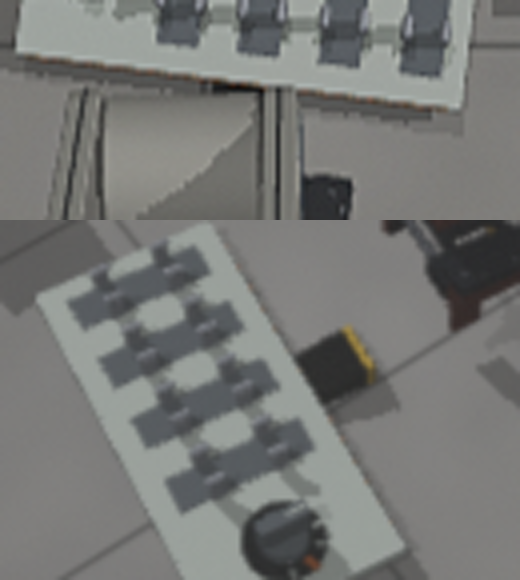

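```bash
python3 -m inch '[{"xyz":[14,0,20],"rot":[0,0,0]},{"xyz":[14,0,40],"rot":[0,0,0]},{"xyz":[14,0,60],"rot":[0,0,0]},{"xyz":[14,0,74],"rot":[0,0,0]},{"xyz":[14,0,74],"rot":[0,0,0]},{"xyz":[14,0,74],"rot":[0,0,0]},{"xyz":[14,0,74],"rot":[0,0,0]},{"xyz":[14,0,74],"rot":[0,0,0]},{"xyz":[17,0,74],"rot":[0,0,0]},{"xyz":[20,0,74],"rot":[0,0,0]},{"xyz":[23,0,74],"rot":[0,0,0]},{"xyz":[25,0,74],"rot":[0,0,0]}]' 255;  python3 -m inch '[{"xyz":[2,0,0],"rot":[0,0,0]},{"xyz":[5,0,0],"rot":[0,0,0]},{"xyz":[7,0,0],"rot":[0,0,0]},{"xyz":[9,0,0],"rot":[0,0,0]},{"xyz":[9,0,0],"rot":[0,0,0]}]'
```

```text
t: 10.43
ee_pos: [526.3, 17.5, 8.7]
orientation: [-3.135, 0.195, -0.002]
ft_force: [-0.5, 0.1, -0.5]
width: 11.6
grasp_force: 0.0
t: 10.85
ee_pos: [534.8, 16.4, 8.3]
orientation: [-3.136, 0.195, -0.001]
ft_force: [0.5, 0.9, -0.0]
width: 0.2
grasp_force: 0.0
```

```bash
python3 -m inch '[{"xyz":[2,0,0],"rot":[0,0,0]},{"xyz":[4,0,0],"rot":[0,0,0]},{"xyz":[6,0,0],"rot":[0,0,0]},{"xyz":[8,0,0],"rot":[0,0,0]},{"xyz":[8,0,0],"rot":[0,0,0]}]';python3 -m inch '[{"xyz":[1,0,0],"rot":[0,0,0]},{"xyz":[2,0,0],"rot":[0,0,0]},{"xyz":[3,0,0],"rot":[0,0,0]},{"xyz":[3,0,0],"rot":[0,0,0]}]'
```

```text
t: 11.27
ee_pos: [541.4, 15.5, 8.1]
orientation: [3.135, -0.195, -0.003]
ft_force: [-3.1, 0.9, 2.7]
width: 0.3
grasp_force: 1.6
t: 11.6
ee_pos: [541.4, 15.4, 7.8]
orientation: [3.135, -0.195, -0.012]
ft_force: [-10.5, 1.7, 8.9]
width: 0.5
grasp_force: 5.5
```

```bash
python3 -m inch '[{"xyz":[2,0,0],"rot":[0,0,0]},{"xyz":[4,0,0],"rot":[0,0,0]},{"xyz":[5,0,0],"rot":[0,0,0]},{"xyz":[5,0,0],"rot":[0,0,0]}]';python3 -m inch '[{"xyz":[2,0,0],"rot":[0,0,0]},{"xyz":[4,0,0],"rot":[0,0,0]},{"xyz":[4,0,0],"rot":[0,0,0]},{"xyz":[4,0,0],"rot":[0,0,0]}]'
```

```text
t: 11.93
ee_pos: [541.3, 15.2, 7.2]
orientation: [3.135, -0.195, -0.027]
ft_force: [-23.3, 5.1, 18.3]
width: 0.6
grasp_force: 11.8
t: 12.27
ee_pos: [541.3, 15.0, 6.8]
orientation: [3.135, -0.195, -0.039]
ft_force: [-33.0, 6.9, 27.0]
width: 0.5
grasp_force: 17.0
```

```bash
python3 -m inch '[{"xyz":[-20,0,0],"rot":[0,0,0]},{"xyz":[-40,0,-30],"rot":[0,0,0]},{"xyz":[-60,0,-70],"rot":[0,0,0]},{"xyz":[-60,0,-110],"rot":[0,0,0]},{"xyz":[-60,0,-120],"rot":[0,0,0]},{"xyz":[-60,0,-120],"rot":[0,0,0]},{"xyz":[-60,0,-120],"rot":[0,0,0]}]' 140;  python3 -c "
from h import *
plan([527,-325,120],0.056)"
```

```text
t: 12.85
ee_pos: [495.6, 21.4, 128.8]
orientation: [-3.135, 0.195, -0.005]
ft_force: [0.1, -0.7, -0.6]
width: 39.3
grasp_force: 0.0
xyz [ 74.  339.8   8.9] rot [-0.    -0.003 -0.18 ] cur yaw -0.124 q [ 0.02  0.38  1.98 -0.    0.78  1.71] t 12.85 tcp [495.6  21.4 128.8]
```

```bash
python3 -m inch '[{"xyz":[74,340,9],"rot":[0,0,-0.18]},{"xyz":[74,340,9],"rot":[0,0,-0.18]},{"xyz":[74,340,9],"rot":[0,0,-0.18]},{"xyz":[74,340,9],"rot":[0,0,-0.18]},{"xyz":[74,340,9],"rot":[0,0,-0.18]},{"xyz":[74,340,9],"rot":[0,0,-0.18]},{"xyz":[74,340,9],"rot":[0,0,-0.18]},{"xyz":[74,340,9],"rot":[0,0,-0.18]},{"xyz":[74,340,9],"rot":[0,0,-0.18]},{"xyz":[74,340,9],"rot":[0,0,-0.18]},{"xyz":[74,340,9],"rot":[0,0,-0.18]},{"xyz":[74,340,9],"rot":[0,0,-0.18]}]' 70;  python3 -c "
from h import *
im=snap('top','pics/top5.png');s=snap('scene','pics/s5.png')
cv2.imwrite('pics/c5.png',np.vstack([cv2.resize(i,None,fx=4,fy=4,interpolation=cv2.INTER_CUBIC) for i in (im[140:225,200:330,::-1],)]))
for c,a,l in blues(im): print(c,a,topl('top',[c],15).round(1), l[:2])
plan([527,-325,4],0.056)"
```

```text
t: 13.85
ee_pos: [524.9, -323.8, 117.3]
orientation: [-3.138, -0.087, 0.004]
ft_force: [0.4, 0.1, 0.0]
width: 63.6
grasp_force: 0.0
[148.80540541 290.45945946] 185 [[350.5 317.3  15. ]] [ 0.34993207 -0.9367751 ]
xyz [  1.6   1.8 114.3] rot [-0.001  0.002  0.001] cur yaw 0.057 q [-0.57  0.54  1.71  0.    0.89  0.94] t 13.95 tcp [ 525.5 -323.4  118.3]
```

View pics/c5.png

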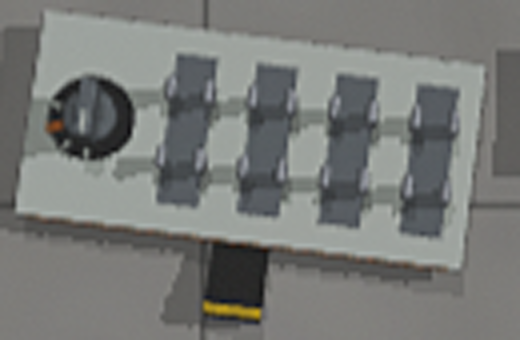

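View pics/s5.png

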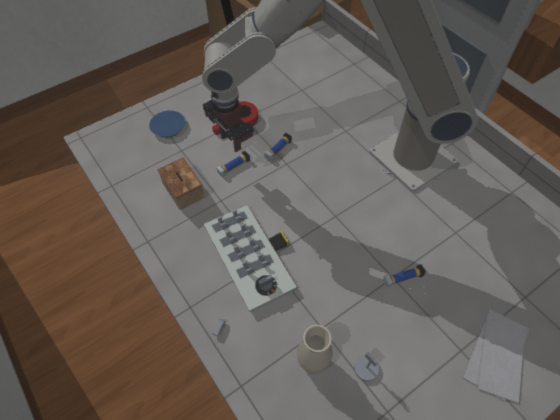

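The dock is up and the wedge is in, with about 54 mm of it showing and its yellow end at crop (232,312). The torches haven't moved, so I grasp the first one.

```bash
python3 -m inch '[{"xyz":[1.6,1.8,35],"rot":[0,0,0]},{"xyz":[1.6,1.8,70],"rot":[0,0,0]},{"xyz":[1.6,1.8,95],"rot":[0,0,0]},{"xyz":[1.6,1.8,108],"rot":[0,0,0]},{"xyz":[1.6,1.8,114],"rot":[0,0,0]},{"xyz":[1.6,1.8,114],"rot":[0,0,0]},{"xyz":[1.6,1.8,114],"rot":[0,0,0]}]' 70; python3 -m inch '[{"xyz":[0,0,0],"rot":[0,0,0]},{"xyz":[0,0,0],"rot":[0,0,0]},{"xyz":[0,0,0],"rot":[0,0,0]},{"xyz":[0,0,0],"rot":[0,0,0]},{"xyz":[0,0,0],"rot":[0,0,0]},{"xyz":[0,0,0],"rot":[0,0,0]},{"xyz":[0,0,0],"rot":[0,0,0]}]' 255; python3 - <<'E'
from h import *
c=np.array([[45,10],[486,65],[461,270],[17,213]])/4+[200,140]
for zs in([28]*4,[28,28,20,20]):
    w=np.array([topl('top',u,z)[0] for u,z in zip(c,zs)]); print(w.round(1),[np.linalg.norm(w[i]-w[(i+1)%4]).round(1) for i in range(4)])
    m=w.mean(0); l=(w[0]+w[3]-w[1]-w[2])[:2]; a=np.arctan2(l[1],l[0])-np.pi/2; print("ctr",m.round(1),"yaw",a)
print(topl('top',np.array([(187,130),(264,140),(343,151),(430,160)])/4+[200,140],29).round(1))
print(topl('top',np.array([(91,117)])/4+[200,140],40).round(1))
ex=np.array([np.cos(a),np.sin(a)]);ey=np.array([-ex[1],ex[0]])
for y in(-129,-71,-13,45,114): print(y,(m[:2]+ey*y).round(1))
E
```

```text
t: 14.53
ee_pos: [528.4, -326.8, 6.2]
orientation: [3.14, 0.089, 0.002]
ft_force: [0.3, 0.0, 0.1]
width: 64.1
grasp_force: 0.0
t: 15.12
ee_pos: [527.7, -326.9, 5.5]
orientation: [3.14, 0.087, 0.0]
ft_force: [-0.6, 0.4, 2.8]
width: 24.2
grasp_force: 30.0
[[ 772.9  148.1   28. ]
 [ 732.2 -168.9   28. ]
 [ 583.6 -149.7   28. ]
 [ 624.5  164.9   28. ]] [np.float64(319.6), np.float64(149.8), np.float64(317.2), np.float64(149.4)]
ctr [678.3  -1.4  28. ] yaw -0.12852807900949204
[[ 772.9  148.1   28. ]
 [ 732.2 -168.9   28. ]
 [ 584.8 -150.2   20. ]
 [ 625.9  166.1   20. ]] [np.float64(319.6), np.float64(148.8), np.float64(318.9), np.float64(148.4)]
ctr [678.9  -1.2  24. ] yaw -0.12852981252014883
[[ 684.3   44.7   29. ]
 [ 677.   -10.2   29. ]
 [ 669.   -66.4   29. ]
 [ 662.5 -128.3   29. ]]
[[691.3 112.1  40. ]]
-129 [ 662.4 -129.2]
-71 [669.8 -71.6]
-13 [677.3 -14.1]
45 [684.7  43.4]
114 [693.5 111.8]
```

```bash
python3 -m inch '[{"xyz":[0,0,-35],"rot":[0,0,0]},{"xyz":[0,0,-70],"rot":[0,0,0]},{"xyz":[0,0,-105],"rot":[0,0,0]},{"xyz":[0,0,-105],"rot":[0,0,0]},{"xyz":[0,0,-105],"rot":[0,0,0]}]'; python3 -c "
from h import *
plan([662.4,-129.2,100],-0.125)"
```

```text
t: 15.53
ee_pos: [528.8, -327.6, 112.3]
orientation: [3.138, 0.087, 0.006]
ft_force: [0.2, 0.2, -2.1]
width: 23.9
grasp_force: 30.0
xyz [ 144.4 -190.7   12.3] rot [ 0.002 -0.004  0.181] cur yaw 0.056 q [-0.57  0.55  1.71 -0.    0.87  0.94] t 15.5333 tcp [ 528.8 -327.6  112.3]
```

```bash
python3 -m inch '[{"xyz":[25,-32,5],"rot":[0,0,0.03]},{"xyz":[50,-64,12],"rot":[0,0,0.06]},{"xyz":[75,-96,12],"rot":[0,0,0.1]},{"xyz":[100,-128,12],"rot":[0,0,0.13]},{"xyz":[122,-160,12],"rot":[0,0,0.16]},{"xyz":[136,-178,12],"rot":[0,0,0.181]},{"xyz":[144,-191,12],"rot":[0,0,0.181]},{"xyz":[144,-191,12],"rot":[0,0,0.181]},{"xyz":[144,-191,12],"rot":[0,0,0.181]},{"xyz":[144,-191,12],"rot":[0,0,0.181]},{"xyz":[144,-191,12],"rot":[0,0,0.181]}]'; python3 -c "
from h import *
plan([662.4,-129.2,60],-0.125)
im=snap('top','pics/top6.png')
for c,a,l in blues(im): print(c,a,topl('top',[c],110).round(1), l[:2])
"
```

```text
t: 16.45
ee_pos: [659.6, -129.5, 97.7]
orientation: [3.135, -0.199, -0.002]
ft_force: [0.4, 0.2, -1.6]
width: 24.2
grasp_force: 30.0
xyz [ 2.8 -0.7 37.7] rot [ 0.     0.001 -0.002] cur yaw -0.127 q [-0.21  0.64  1.59 -0.    0.92  1.49] t 16.45 tcp [ 659.6 -129.5   97.7]
[369.07731959 287.79896907] 194 [[ 358.3 -284.1  110. ]] [0.29720652 0.95481324]
[148.88601036 290.79792746] 193 [[349.9 293.6 110. ]] [ 0.3193296 -0.9476437]
```

```bash
python3 -m inch '[{"xyz":[2.5,-0.7,15],"rot":[0,0,0]},{"xyz":[2.5,-0.7,30],"rot":[0,0,0]},{"xyz":[2.5,-0.7,37],"rot":[0,0,0]},{"xyz":[2.5,-0.7,37],"rot":[0,0,0]},{"xyz":[2.5,-0.7,37],"rot":[0,0,0]}]'; python3 -c "
from h import *
plan([662.4,-129.2,33],-0.125)
im=snap('top','pics/top7.png');s=snap('scene','pics/s7.png')
cv2.imwrite('pics/c7.png',np.vstack([cv2.resize(i,None,fx=4,fy=4,interpolation=cv2.INTER_CUBIC) for i in (im[150:225,220:350,::-1],s[170:240,180:310,::-1])]))
"
```

```text
t: 16.92
ee_pos: [662.4, -127.7, 59.8]
orientation: [-3.135, 0.197, 0.004]
ft_force: [0.1, -0.1, -1.2]
width: 24.5
grasp_force: 30.0
xyz [ 0.3  1.5 26.8] rot [-0.     0.002 -0.   ] cur yaw -0.125 q [-0.21  0.69  1.59  0.    0.86  1.49] t 16.9167 tcp [ 662.4 -127.7   59.8]
```

View pics/c7.png

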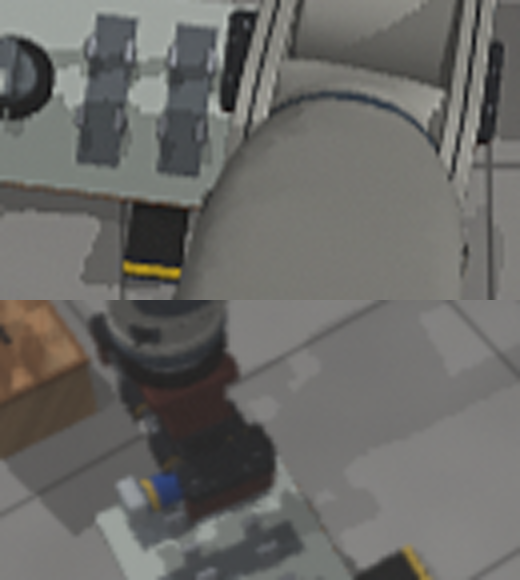

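The torch is held over clip 1 and lined up with it, so I press it down.

```bash
python3 -m inch '[{"xyz":[0,1.2,5],"rot":[0,0,0]},{"xyz":[0,1.2,9],"rot":[0,0,0]},{"xyz":[0,1.2,12],"rot":[0,0,0]},{"xyz":[0,1.2,15],"rot":[0,0,0]},{"xyz":[0,1.2,18],"rot":[0,0,0]},{"xyz":[0,1.2,18],"rot":[0,0,0]}]'; python3 -m inch '[{"xyz":[0,0,3],"rot":[0,0,0]},{"xyz":[0,0,6],"rot":[0,0,0]},{"xyz":[0,0,9],"rot":[0,0,0]},{"xyz":[0,0,9],"rot":[0,0,0]}]'
```

```text
t: 17.52
ee_pos: [663.7, -128.5, 43.1]
orientation: [-3.135, 0.196, -0.002]
ft_force: [2.3, 4.3, -0.5]
width: 24.3
grasp_force: 30.0
t: 17.85
ee_pos: [662.6, -128.8, 33.5]
orientation: [-3.135, 0.196, 0.002]
ft_force: [1.5, 3.8, -0.4]
width: 24.4
grasp_force: 30.0
```

```bash
python3 -m inch '[{"xyz":[0,-1,2],"rot":[0,0,0]},{"xyz":[0,-1,4],"rot":[0,0,0]},{"xyz":[0,-1,6],"rot":[0,0,0]},{"xyz":[0,-1,6],"rot":[0,0,0]}]'
```

```text
t: 18.18
ee_pos: [663.6, -128.9, 32.4]
orientation: [3.134, -0.196, 0.001]
ft_force: [-11.5, 2.6, 33.3]
width: 24.1
grasp_force: 30.0
```

```bash
python3 -m inch '[{"xyz":[0,0,-5],"rot":[0,0,0]},{"xyz":[0,0,-5],"rot":[0,0,0]},{"xyz":[0,0,-5],"rot":[0,0,0]},{"xyz":[0,0,-5],"rot":[0,0,0]},{"xyz":[0,0,-25],"rot":[0,0,0]},{"xyz":[0,0,-60],"rot":[0,0,0]},{"xyz":[0,0,-90],"rot":[0,0,0]},{"xyz":[0,0,-90],"rot":[0,0,0]},{"xyz":[0,0,-90],"rot":[0,0,0]}]' 120; python3 -c "
from h import *
plan([358.5,-299.3,120],0.286)"
```

```text
t: 18.93
ee_pos: [664.4, -128.3, 119.6]
orientation: [3.135, -0.196, 0.005]
ft_force: [-0.8, -0.3, -0.3]
width: 46.5
grasp_force: 0.0
xyz [-282.1  207.8   -1.2] rot [ 0.001 -0.003 -0.411] cur yaw -0.125 q [-0.21  0.61  1.57 -0.    0.95  1.49] t 18.9333 tcp [ 664.4 -128.3  119.6]
```

```bash
python3 -m inch '[{"xyz":[-282,208,-1],"rot":[0,0,-0.05]},{"xyz":[-282,208,-1],"rot":[0,0,-0.1]},{"xyz":[-282,208,-1],"rot":[0,0,-0.2]},{"xyz":[-282,208,-1],"rot":[0,0,-0.3]},{"xyz":[-282,208,-1],"rot":[0,0,-0.411]},{"xyz":[-282,208,-1],"rot":[0,0,-0.411]},{"xyz":[-282,208,-1],"rot":[0,0,-0.411]},{"xyz":[-282,208,-1],"rot":[0,0,-0.411]},{"xyz":[-282,208,-1],"rot":[0,0,-0.411]},{"xyz":[-282,208,-1],"rot":[0,0,-0.411]},{"xyz":[-282,208,-1],"rot":[0,0,-0.411]},{"xyz":[-282,208,-1],"rot":[0,0,-0.411]}]' 70; python3 -c "
from h import *
im=snap('top','pics/top8.png');s=snap('scene','pics/s8.png')
for c,a,l in blues(im):
    w=topl('top',[c,c+10*l[:2]],[15][0]);d=w[1]-w[0]; print(c.round(1),a,w[0].round(1),topl('top',[c],43).round(1),np.arctan2(d[1],d[0]))
cv2.imwrite('pics/c8.png',np.hstack([cv2.resize(i,None,fx=3,fy=3,interpolation=cv2.INTER_CUBIC) for i in (im[140:300,220:340,::-1],s[100:260,160:290,::-1])]))
plan([358.5,-299.3,5],0.286)"
```

```text
t: 19.93
ee_pos: [357.9, -298.8, 118.6]
orientation: [-3.109, -0.447, 0.001]
ft_force: [-0.1, 1.0, 0.9]
width: 63.5
grasp_force: 0.0
[308.  178.7] 167 [ 669.1 -130.4   15. ] [[ 663.3 -129.    43. ]] -0.13287179707341967
[148.9 290.8] 196 [349.6 317.1  15. ] [[349.7 310.2  43. ]] -0.3019999532606602
xyz [ -0.2   0.8 113.8] rot [-0.     0.     0.001] cur yaw 0.287 q [-0.72  0.36  2.05  0.    0.74  0.56] t 20.0333 tcp [ 358.5 -298.6  118.8]
```

View pics/c8.png

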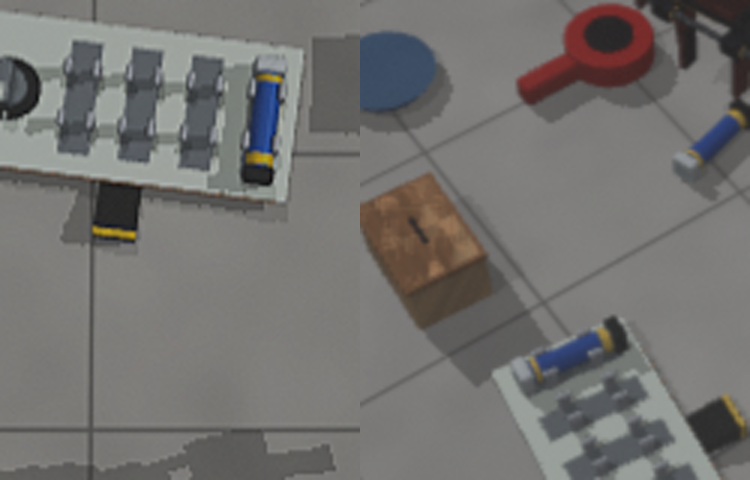

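Torch 1 sits in clip 1, measured at (663, −129) against a target of (662, −129). Torch B is where I expected it, so I grasp it next.

```bash
python3 -m inch '[{"xyz":[0,1,35],"rot":[0,0,0]},{"xyz":[0,1,70],"rot":[0,0,0]},{"xyz":[0,1,95],"rot":[0,0,0]},{"xyz":[0,1,108],"rot":[0,0,0]},{"xyz":[0,1,114],"rot":[0,0,0]},{"xyz":[0,1,114],"rot":[0,0,0]},{"xyz":[0,1,114],"rot":[0,0,0]}]' 70; python3 -m inch '[{"xyz":[0,0,0],"rot":[0,0,0]},{"xyz":[0,0,0],"rot":[0,0,0]},{"xyz":[0,0,0],"rot":[0,0,0]},{"xyz":[0,0,0],"rot":[0,0,0]},{"xyz":[0,0,0],"rot":[0,0,0]},{"xyz":[0,0,0],"rot":[0,0,0]},{"xyz":[0,0,0],"rot":[0,0,0]}]' 255;  python3 -m inch '[{"xyz":[0,0,-35],"rot":[0,0,0]},{"xyz":[0,0,-70],"rot":[0,0,0]},{"xyz":[0,0,-105],"rot":[0,0,0]},{"xyz":[0,0,-105],"rot":[0,0,0]},{"xyz":[0,0,-105],"rot":[0,0,0]},{"xyz":[0,0,-105],"rot":[0,0,0]}]'; python3 -c "
from h import *
plan([670,-71,100],-0.125)"
```

```text
t: 20.62
ee_pos: [358.5, -299.9, 5.4]
orientation: [3.109, 0.449, 0.0]
ft_force: [-0.8, -0.1, 0.2]
width: 63.5
grasp_force: 0.0
t: 21.2
ee_pos: [357.9, -300.2, 5.5]
orientation: [3.109, 0.447, 0.0]
ft_force: [-0.6, 0.2, 4.1]
width: 24.6
grasp_force: 30.0
t: 21.7
ee_pos: [357.4, -299.7, 109.8]
orientation: [-3.109, -0.447, 0.001]
ft_force: [0.3, 0.5, -1.8]
width: 23.8
grasp_force: 30.0
xyz [ 364.4 -131.3    9.8] rot [-0.     0.     0.411] cur yaw 0.286 q [-0.72  0.38  2.05 -0.    0.72  0.56] t 21.7 tcp [ 357.4 -299.7  109.8]
```

```bash
python3 -m inch '[{"xyz":[30,-11,3],"rot":[0,0,0.03]},{"xyz":[66,-24,5],"rot":[0,0,0.07]},{"xyz":[102,-37,5],"rot":[0,0,0.11]},{"xyz":[140,-50,5],"rot":[0,0,0.15]},{"xyz":[178,-64,5],"rot":[0,0,0.2]},{"xyz":[216,-78,5],"rot":[0,0,0.24]},{"xyz":[254,-92,5],"rot":[0,0,0.28]},{"xyz":[292,-105,5],"rot":[0,0,0.33]},{"xyz":[325,-117,5],"rot":[0,0,0.37]},{"xyz":[350,-126,5],"rot":[0,0,0.411]},{"xyz":[364,-131,5],"rot":[0,0,0.411]},{"xyz":[364,-131,5],"rot":[0,0,0.411]}]'; python3 -m inch '[{"xyz":[0,0,0],"rot":[0,0,0]},{"xyz":[0,0,0],"rot":[0,0,0]},{"xyz":[0,0,0],"rot":[0,0,0]}]'; python3 -c "
from h import *
plan([670,-71,60],-0.125)"
```

```text
t: 22.7
ee_pos: [671.2, -69.3, 102.3]
orientation: [-3.135, 0.192, 0.003]
ft_force: [0.2, 0.3, -1.3]
width: 24.2
grasp_force: 30.0
t: 22.95
ee_pos: [668.5, -72.5, 104.1]
orientation: [3.135, -0.198, -0.004]
ft_force: [-0.2, -0.2, -1.1]
width: 24.3
grasp_force: 30.0
xyz [ 1.4 -1.7 44.1] rot [ 0.     0.003 -0.001] cur yaw -0.126 q [-0.13  0.63  1.58 -0.    0.93  1.57] t 22.95 tcp [668.5 -72.5 104.1]
```

```bash
python3 -m inch '[{"xyz":[1.4,-1.7,15],"rot":[0,0,0]},{"xyz":[1.4,-1.7,30],"rot":[0,0,0]},{"xyz":[1.4,-1.7,42],"rot":[0,0,0]},{"xyz":[1.4,-1.7,44],"rot":[0,0,0]},{"xyz":[1.4,-1.7,44],"rot":[0,0,0]},{"xyz":[1.4,-1.7,44],"rot":[0,0,0]}]'; python3 -c "
from h import *
plan([670,-71,33],-0.125)"
```

```text
t: 23.45
ee_pos: [671.5, -70.3, 60.7]
orientation: [-3.135, 0.197, 0.001]
ft_force: [-0.2, 0.2, -0.4]
width: 24.6
grasp_force: 30.0
xyz [-1.4  0.9 27.7] rot [-0.     0.001 -0.   ] cur yaw -0.125 q [-0.12  0.69  1.59  0.    0.86  1.57] t 23.45 tcp [671.5 -70.3  60.7]
```

```bash
python3 -m inch '[{"xyz":[-0.8,0.5,5],"rot":[0,0,0]},{"xyz":[-0.8,0.5,9],"rot":[0,0,0]},{"xyz":[-0.8,0.5,12],"rot":[0,0,0]},{"xyz":[-0.8,0.5,15],"rot":[0,0,0]},{"xyz":[-0.8,0.5,18],"rot":[0,0,0]},{"xyz":[-0.8,0.5,21],"rot":[0,0,0]},{"xyz":[-0.8,0.5,24],"rot":[0,0,0]},{"xyz":[-0.8,0.5,27],"rot":[0,0,0]},{"xyz":[-0.8,0.5,27],"rot":[0,0,0]}]'; python3 -m inch '[{"xyz":[0,0,2],"rot":[0,0,0]},{"xyz":[0,0,4],"rot":[0,0,0]},{"xyz":[0,0,6],"rot":[0,0,0]},{"xyz":[0,0,6],"rot":[0,0,0]}]'
```

```text
t: 24.2
ee_pos: [670.5, -70.6, 33.6]
orientation: [-3.135, 0.196, 0.001]
ft_force: [1.1, 2.3, -2.1]
width: 23.6
grasp_force: 30.0
t: 24.53
ee_pos: [671.7, -70.6, 32.3]
orientation: [-3.135, 0.197, -0.003]
ft_force: [-10.3, 4.5, 32.1]
width: 24.4
grasp_force: 30.0
```

```bash
python3 -m inch '[{"xyz":[0,0,-5],"rot":[0,0,0]},{"xyz":[0,0,-5],"rot":[0,0,0]},{"xyz":[0,0,-5],"rot":[0,0,0]},{"xyz":[0,0,-5],"rot":[0,0,0]},{"xyz":[0,0,-25],"rot":[0,0,0]},{"xyz":[0,0,-60],"rot":[0,0,0]},{"xyz":[0,0,-90],"rot":[0,0,0]},{"xyz":[0,0,-90],"rot":[0,0,0]},{"xyz":[0,0,-90],"rot":[0,0,0]}]' 120; python3 -c "
from h import *
plan([350,317,120],2.840)"
```

```text
t: 25.28
ee_pos: [671.9, -70.9, 119.6]
orientation: [3.135, -0.197, 0.005]
ft_force: [0.1, -0.0, -1.0]
width: 46.6
grasp_force: 0.0
xyz [-367.9 -344.7   -1.6] rot [ 0.004 -0.    -2.965] cur yaw -0.125 q [-0.12  0.61  1.57 -0.    0.95  1.57] t 25.2833 tcp [671.9 -70.9 119.6]
```

```bash
python3 -m inch '[{"xyz":[-28,-26,-2],"rot":[0,0,-0.12]},{"xyz":[-56,-53,-2],"rot":[0,0,-0.24]},{"xyz":[-84,-79,-2],"rot":[0,0,-0.36]},{"xyz":[-112,-105,-2],"rot":[0,0,-0.48]},{"xyz":[-140,-131,-2],"rot":[0,0,-0.6]},{"xyz":[-168,-157,-2],"rot":[0,0,-0.72]},{"xyz":[-196,-184,-2],"rot":[0,0,-0.84]},{"xyz":[-224,-210,-2],"rot":[0,0,-0.96]},{"xyz":[-252,-236,-2],"rot":[0,0,-1.08]},{"xyz":[-280,-262,-2],"rot":[0,0,-1.2]},{"xyz":[-308,-288,-2],"rot":[0,0,-1.32]},{"xyz":[-320,-300,-2],"rot":[0,0,-1.44]}]' 70; python3 -c "
from h import *
im=snap('top','pics/top9.png')
for c,a,l in blues(im):
    w=topl('top',[c,c+10*l[:2]],[15][0]);d=w[1]-w[0]; print(c.round(1),a,w[0].round(1),topl('top',[c],43).round(1),np.arctan2(d[1],d[0]))
plan([350,317,120],2.840)"
```

```text
t: 26.28
ee_pos: [387.0, 268.2, 118.6]
orientation: [-2.479, -1.929, 0.006]
ft_force: [-0.0, 0.1, -0.6]
width: 63.7
grasp_force: 0.0
[287.3 175.1] 164 [679.7 -71.1  15. ] [[673.7 -70.8  43. ]] -0.12683291699966862
[308.  178.7] 169 [ 669.2 -130.3   15. ] [[ 663.4 -128.9   43. ]] -0.12889806713542062
xyz [ 37.9 -46.9  -1.3] rot [-0.005 -0.    -1.509] cur yaw 1.331 q [0.58 0.37 2.03 0.   0.75 0.82] t 26.3333 tcp [386.6 269.  118.6]
```

```bash
python3 -m inch '[{"xyz":[0,0,-1],"rot":[0,0,-0.12]},{"xyz":[0,0,-1],"rot":[0,0,-0.24]},{"xyz":[0,0,-1],"rot":[0,0,-0.36]},{"xyz":[0,0,-1],"rot":[0,0,-0.48]},{"xyz":[0,0,-1],"rot":[0,0,-0.6]},{"xyz":[0,0,-1],"rot":[0,0,-0.72]},{"xyz":[0,0,-1],"rot":[0,0,-0.84]},{"xyz":[0,0,-1],"rot":[0,0,-0.96]},{"xyz":[0,0,-1],"rot":[0,0,-1.08]},{"xyz":[0,0,-1],"rot":[0,0,-1.2]},{"xyz":[0,0,-1],"rot":[0,0,-1.32]},{"xyz":[0,0,-1],"rot":[0,0,-1.44]}]' 70; python3 -c "
from h import *
im=snap('top','pics/top10.png');s=snap('scene','pics/s10.png')
for i,n in((im,'top'),(s,'scene')):
  i=cv2.convertScaleAbs(i,alpha=1.0)
  h=cv2.cvtColor(i,cv2.COLOR_RGB2HSV);m=cv2.inRange(h,(108,100,60),(125,255,255));k,l,st,c=cv2.connectedComponentsWithStats(m)
  for j in range(1,k):
    if st[j,4]>40: print(n,c[j].round(1),st[j,4],topl(n,[c[j]],15).round(1))
cv2.imwrite('pics/c10.png',np.hstack([cv2.resize(i,None,fx=3,fy=3,interpolation=cv2.INTER_CUBIC) for i in (im[220:340,100:220,::-1],s[220:340,350:470,::-1])]))
plan([350,317,120],2.840)"
```

```text
t: 27.33
ee_pos: [390.3, 265.9, 119.8]
orientation: [-0.598, -3.082, 0.003]
ft_force: [0.6, 0.2, -0.4]
width: 63.9
grasp_force: 0.0
top [287.1 175.1] 186 [[679.7 -70.5  15. ]]
top [307.8 178.5] 187 [[ 669.7 -129.8   15. ]]
scene [229.4 217.2] 125 [[ 651.3 -148.3   15. ]]
scene [236.8 232.1] 132 [[662.  -88.9  15. ]]
scene [404.7 275.1] 164 [[345.1 317.2  15. ]]
xyz [56.6 32.  -0. ] rot [-0.002 -0.001 -0.086] cur yaw 2.754 q [ 0.57  0.36  2.03 -0.    0.75 -0.61] t 27.4333 tcp [390.4 266.  120. ]
```

View pics/c10.png

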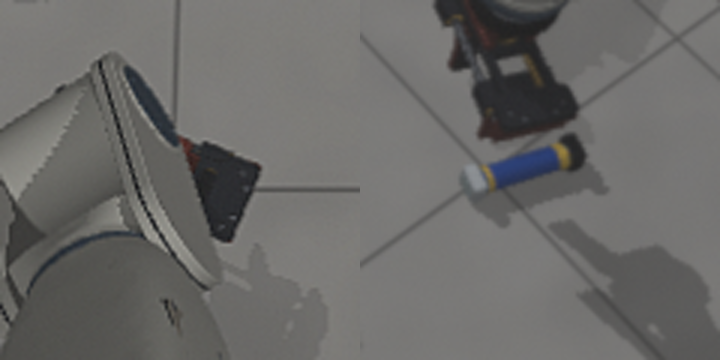

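```bash
python3 -m inch '[{"xyz":[30,16,0],"rot":[0,0,-0.086]},{"xyz":[57,32,0],"rot":[0,0,-0.086]},{"xyz":[57,32,0],"rot":[0,0,-0.086]},{"xyz":[57,32,0],"rot":[0,0,-0.086]},{"xyz":[57,32,0],"rot":[0,0,-0.086]}]' 70; python3 -c "
from h import *
s=snap('scene','pics/s11.png')
h=cv2.cvtColor(s,cv2.COLOR_RGB2HSV);m=cv2.inRange(h,(108,100,60),(125,255,255));k,l,st,c=cv2.connectedComponentsWithStats(m)
for j in range(1,k):
    if st[j,4]>40: print(c[j].round(1),st[j,4],topl('scene',[c[j]],43).round(1))
s=cv2.imread('pics/scene0.png')[:,:,::-1].copy()
h=cv2.cvtColor(s,cv2.COLOR_RGB2HSV);m=cv2.inRange(h,(108,100,60),(125,255,255));k,l,st,c=cv2.connectedComponentsWithStats(m)
for j in range(1,k):
    if st[j,4]>40: print(c[j].round(1),st[j,4],topl('scene',[c[j]],15).round(1))
plan([349.3,317,5],2.840)"
```

```text
t: 27.85
ee_pos: [350.0, 317.6, 120.7]
orientation: [-0.474, -3.105, 0.002]
ft_force: [-0.7, -0.5, 0.6]
width: 63.3
grasp_force: 0.0
[229.4 217.2] 124 [[ 659.1 -131.4   43. ]]
[236.8 232. ] 132 [[669.3 -73.4  43. ]]
[404.8 275. ] 164 [[359.3 323.7  43. ]]
[278.5 145.3] 96 [[ 352.5 -302.6   15. ]]
[233.7 162.7] 109 [[ 521.5 -327.1   15. ]]
[404.7 275. ] 161 [[345.1 317.1  15. ]]
xyz [  0.8  -0.6 115.8] rot [-0.001 -0.    -0.002] cur yaw 2.838 q [ 0.71  0.36  2.03 -0.    0.75 -0.56] t 27.9 tcp [350.3 317.4 120.8]
```

```bash
python3 -m inch '[{"xyz":[1,0,35],"rot":[0,0,0]},{"xyz":[1,0,70],"rot":[0,0,0]},{"xyz":[1,0,95],"rot":[0,0,0]},{"xyz":[1,0,109],"rot":[0,0,0]},{"xyz":[1,0,116],"rot":[0,0,0]},{"xyz":[1,0,116],"rot":[0,0,0]},{"xyz":[1,0,116],"rot":[0,0,0]}]' 70; python3 -m inch '[{"xyz":[0,0,0],"rot":[0,0,0]},{"xyz":[0,0,0],"rot":[0,0,0]},{"xyz":[0,0,0],"rot":[0,0,0]},{"xyz":[0,0,0],"rot":[0,0,0]},{"xyz":[0,0,0],"rot":[0,0,0]},{"xyz":[0,0,0],"rot":[0,0,0]},{"xyz":[0,0,0],"rot":[0,0,0]}]' 255;  python3 -m inch '[{"xyz":[0,0,-35],"rot":[0,0,0]},{"xyz":[0,0,-70],"rot":[0,0,0]},{"xyz":[0,0,-105],"rot":[0,0,0]},{"xyz":[0,0,-105],"rot":[0,0,0]},{"xyz":[0,0,-105],"rot":[0,0,0]},{"xyz":[0,0,-105],"rot":[0,0,0]}]'; python3 -c "
from h import *
plan([676.5,-13,100],3.017)"
```

```text
t: 28.48
ee_pos: [349.7, 318.0, 5.4]
orientation: [-0.473, -3.106, 0.0]
ft_force: [-0.3, 0.2, 1.0]
width: 63.7
grasp_force: 0.0
t: 29.07
ee_pos: [349.1, 318.4, 5.5]
orientation: [0.471, 3.106, -0.0]
ft_force: [-0.9, -0.8, 3.3]
width: 24.4
grasp_force: 30.0
t: 29.57
ee_pos: [348.8, 318.1, 109.8]
orientation: [-0.471, -3.106, 0.0]
ft_force: [0.9, -0.1, -1.6]
width: 24.3
grasp_force: 30.0
xyz [-411.1 -219.1    9.8] rot [-0.    -0.    -0.176] cur yaw 2.841 q [ 0.71  0.38  2.04  0.    0.72 -0.56] t 29.5667 tcp [348.8 318.1 109.8]
```

```bash
python3 -m inch '[{"xyz":[-25,-13,3],"rot":[0,0,-0.01]},{"xyz":[-60,-32,5],"rot":[0,0,-0.03]},{"xyz":[-95,-51,5],"rot":[0,0,-0.05]},{"xyz":[-130,-69,5],"rot":[0,0,-0.07]},{"xyz":[-165,-88,5],"rot":[0,0,-0.09]},{"xyz":[-200,-107,5],"rot":[0,0,-0.1]},{"xyz":[-235,-125,5],"rot":[0,0,-0.12]},{"xyz":[-270,-144,5],"rot":[0,0,-0.13]},{"xyz":[-305,-163,5],"rot":[0,0,-0.15]},{"xyz":[-340,-181,5],"rot":[0,0,-0.16]},{"xyz":[-375,-200,5],"rot":[0,0,-0.176]},{"xyz":[-400,-213,5],"rot":[0,0,-0.176]}]'; python3 -m inch '[{"xyz":[-11,-6,0],"rot":[0,0,0]},{"xyz":[-11,-6,0],"rot":[0,0,0]},{"xyz":[-11,-6,0],"rot":[0,0,0]},{"xyz":[-11,-6,0],"rot":[0,0,0]}]'; python3 -c "
from h import *
plan([676.5,-13,60],3.017)"
```

```text
t: 30.57
ee_pos: [668.8, -6.3, 102.4]
orientation: [-0.197, -3.133, 0.001]
ft_force: [-0.8, 0.4, -1.7]
width: 24.3
grasp_force: 30.0
t: 30.9
ee_pos: [676.3, -10.2, 103.2]
orientation: [-0.195, -3.132, -0.0]
ft_force: [-1.4, 0.6, -2.2]
width: 23.9
grasp_force: 30.0
xyz [-0.8 -2.8 43.2] rot [-0.    -0.004  0.   ] cur yaw 3.017 q [-0.03  0.64  1.57  0.    0.93 -1.48] t 30.9 tcp [676.3 -10.2 103.2]
```

```bash
python3 -m inch '[{"xyz":[-0.8,-2.2,15],"rot":[0,0,0]},{"xyz":[-0.8,-2.2,30],"rot":[0,0,0]},{"xyz":[-0.8,-2.2,41],"rot":[0,0,0]},{"xyz":[-0.8,-2.2,43],"rot":[0,0,0]},{"xyz":[-0.8,-2.2,43],"rot":[0,0,0]},{"xyz":[-0.8,-2.2,43],"rot":[0,0,0]}]'; python3 -c "
from h import *
plan([676.5,-13,33],3.017)"
```

```text
t: 31.4
ee_pos: [678.6, -12.9, 61.8]
orientation: [-0.196, -3.135, 0.0]
ft_force: [0.2, 1.1, -1.4]
width: 24.3
grasp_force: 30.0
xyz [ 2.  -0.3 28.8] rot [-0.    -0.001  0.   ] cur yaw 3.017 q [-0.04  0.69  1.58  0.    0.87 -1.48] t 31.4 tcp [678.6 -12.9  61.8]
```

```bash
python3 -m inch '[{"xyz":[2.2,-0.3,5],"rot":[0,0,0]},{"xyz":[2.2,-0.3,9],"rot":[0,0,0]},{"xyz":[2.2,-0.3,12],"rot":[0,0,0]},{"xyz":[2.2,-0.3,15],"rot":[0,0,0]},{"xyz":[2.2,-0.3,18],"rot":[0,0,0]},{"xyz":[2.2,-0.3,21],"rot":[0,0,0]},{"xyz":[2.2,-0.3,24],"rot":[0,0,0]},{"xyz":[2.2,-0.3,28],"rot":[0,0,0]},{"xyz":[2.2,-0.3,28],"rot":[0,0,0]}]'; python3 -m inch '[{"xyz":[0,0,2],"rot":[0,0,0]},{"xyz":[0,0,4],"rot":[0,0,0]},{"xyz":[0,0,6],"rot":[0,0,0]},{"xyz":[0,0,6],"rot":[0,0,0]}]'; python3 -m inch '[{"xyz":[0,0,-5],"rot":[0,0,0]},{"xyz":[0,0,-5],"rot":[0,0,0]},{"xyz":[0,0,-5],"rot":[0,0,0]},{"xyz":[0,0,-5],"rot":[0,0,0]},{"xyz":[0,0,-25],"rot":[0,0,0]},{"xyz":[0,0,-60],"rot":[0,0,0]},{"xyz":[0,0,-90],"rot":[0,0,0]},{"xyz":[0,0,-90],"rot":[0,0,0]},{"xyz":[0,0,-90],"rot":[0,0,0]}]' 120
```

```text
t: 32.15
ee_pos: [676.3, -13.1, 33.2]
orientation: [-0.196, -3.135, 0.0]
ft_force: [2.6, 2.6, -2.9]
width: 24.3
grasp_force: 30.0
t: 32.48
ee_pos: [677.2, -13.3, 32.3]
orientation: [0.196, 3.134, -0.0]
ft_force: [-10.3, 3.0, 31.1]
width: 24.2
grasp_force: 30.0
t: 33.23
ee_pos: [677.6, -13.4, 119.6]
orientation: [0.196, 3.133, -0.0]
ft_force: [0.6, 0.5, -0.5]
width: 46.3
grasp_force: 0.0
```

```bash
python3 -m inch '[{"xyz":[40,20,0],"rot":[0,0,0]},{"xyz":[80,45,0],"rot":[0,0,0]},{"xyz":[115,70,0],"rot":[0,0,0]},{"xyz":[150,100,0],"rot":[0,0,0]},{"xyz":[185,130,0],"rot":[0,0,0]},{"xyz":[220,160,0],"rot":[0,0,0]},{"xyz":[240,190,0],"rot":[0,0,0]},{"xyz":[240,210,0],"rot":[0,0,0]},{"xyz":[240,210,0],"rot":[0,0,0]},{"xyz":[240,210,0],"rot":[0,0,0]}]'; python3 -c "
from h import *
im=snap('top','pics/top12.png');s=snap('scene','pics/s12.png')
for c,a,l in blues(im): print(c.round(1),a,topl('top',[c],43).round(1))
cv2.imwrite('pics/c12.png',cv2.resize(im[145:225,198:328,::-1],None,fx=6,fy=6,interpolation=cv2.INTER_CUBIC))
cv2.imwrite('pics/d12.png',cv2.resize(s[200:320,190:310,::-1],None,fx=5,fy=5,interpolation=cv2.INTER_CUBIC))
"
```

```text
t: 34.07
ee_pos: [463.1, 226.1, 116.9]
orientation: [-0.19, -3.134, 0.002]
ft_force: [-0.7, -0.6, -0.3]
width: 46.6
grasp_force: 0.0
[266.9 173. ] 169 [[679.7 -13.2  43. ]]
[287.3 175.2] 166 [[673.5 -70.7  43. ]]
[308.  178.7] 169 [[ 663.4 -128.9   43. ]]
```

View pics/c12.png

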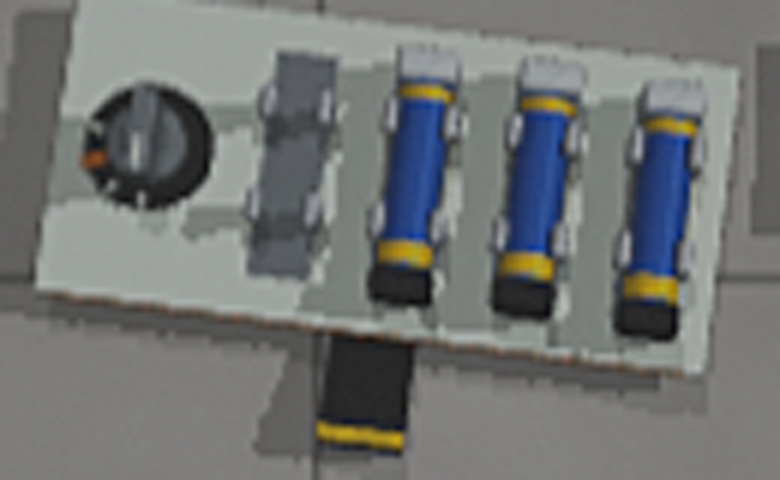

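View pics/d12.png

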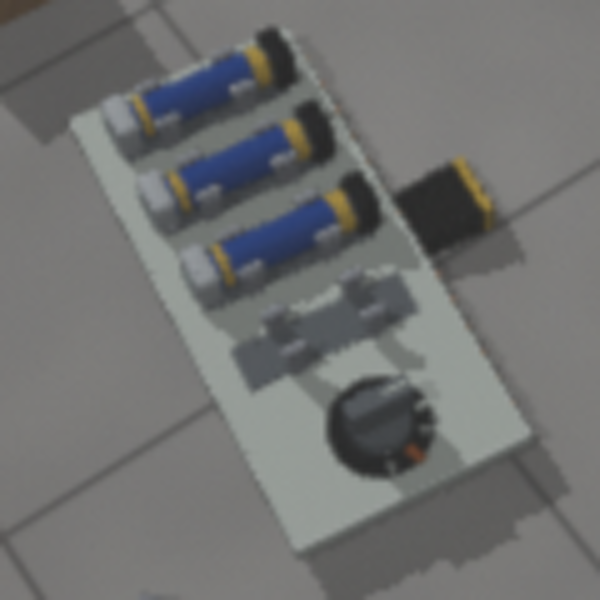

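All three torches are seated, each centred to within about 2 mm. The blue centroid is biased about 2 mm toward the head because the tail band is wider. The knob pointer is at 0, at crop (137,145), with the orange mark at (95,158).

```bash
python3 -c "
from h import *
plan([691.5,112,120],3.017)"
```

```text
xyz [-239.8  -83.3   -3.2] rot [-0.001 -0.002  0.   ] cur yaw 3.017 q [ 0.43  0.42  1.94 -0.    0.78 -1.02] t 34.1667 tcp [463.9 224.4 117.1]
```

```bash
python3 -m inch '[{"xyz":[-30,-10,-3],"rot":[0,0,0]},{"xyz":[-65,-23,-3],"rot":[0,0,0]},{"xyz":[-100,-35,-3],"rot":[0,0,0]},{"xyz":[-135,-47,-3],"rot":[0,0,0]},{"xyz":[-170,-59,-3],"rot":[0,0,0]},{"xyz":[-200,-70,-3],"rot":[0,0,0]},{"xyz":[-225,-78,-3],"rot":[0,0,0]},{"xyz":[-240,-83,-3],"rot":[0,0,0]},{"xyz":[-240,-83,-3],"rot":[0,0,0]},{"xyz":[-240,-83,-3],"rot":[0,0,0]},{"xyz":[-240,-83,-3],"rot":[0,0,0]}]' 120; python3 -c "
from h import *
plan([691.5,112,46],3.017)"
```

```text
t: 35.08
ee_pos: [691.0, 111.9, 120.3]
orientation: [-0.198, -3.133, 0.001]
ft_force: [0.1, -0.3, 0.0]
width: 46.8
grasp_force: 0.0
xyz [-0.6  0.2 74.3] rot [-0.001 -0.002 -0.002] cur yaw 3.015 q [ 0.14  0.65  1.51  0.    0.99 -1.3 ] t 35.0833 tcp [691.  111.9 120.3]
```

```bash
python3 -m inch '[{"xyz":[0,0,25],"rot":[0,0,0]},{"xyz":[0,0,50],"rot":[0,0,0]},{"xyz":[0,0,66],"rot":[0,0,0]},{"xyz":[0,0,74],"rot":[0,0,0]},{"xyz":[0,0,74],"rot":[0,0,0]},{"xyz":[0,0,74],"rot":[0,0,0]}]' 120; python3 -m inch '[{"xyz":[0,0,0],"rot":[0,0,0]},{"xyz":[0,0,0],"rot":[0,0,0]},{"xyz":[0,0,0],"rot":[0,0,0]},{"xyz":[0,0,0],"rot":[0,0,0]},{"xyz":[0,0,0],"rot":[0,0,0]},{"xyz":[0,0,0],"rot":[0,0,0]}]' 255; python3 -c "
from workcell import ctrl
o=ctrl.get_obs();print(o['moment'])"
```

```text
t: 35.58
ee_pos: [692.2, 113.1, 47.4]
orientation: [-0.195, -3.135, 0.0]
ft_force: [0.5, -0.5, 0.1]
width: 46.4
grasp_force: 0.0
t: 36.08
ee_pos: [692.8, 114.2, 47.9]
orientation: [0.197, 3.134, 0.004]
ft_force: [0.8, 3.5, 2.6]
width: 13.1
grasp_force: 30.0
[ 0.58794865 -0.1023336   0.01211053]
```

```bash
python3 -m inch '[{"xyz":[0,1.2,0],"rot":[0,0,0.1]},{"xyz":[0,1.2,0],"rot":[0,0,0.2]},{"xyz":[0,1.2,0],"rot":[0,0,0.3]},{"xyz":[0,1.2,0],"rot":[0,0,0.4]},{"xyz":[0,1.2,0],"rot":[0,0,0.5]},{"xyz":[0,1.2,0],"rot":[0,0,0.6]},{"xyz":[0,1.2,0],"rot":[0,0,0.7]},{"xyz":[0,1.2,0],"rot":[0,0,0.8]},{"xyz":[0,1.2,0],"rot":[0,0,0.9]},{"xyz":[0,1.2,0],"rot":[0,0,1.0]},{"xyz":[0,1.2,0],"rot":[0,0,1.1]},{"xyz":[0,1.2,0],"rot":[0,0,1.2]}]'; python3 -m inch '[{"xyz":[0,0,0],"rot":[0,0,0]},{"xyz":[0,0,0],"rot":[0,0,0]}]';python3 -c "
from h import *
plan([691.5,112,46],3.017-1.2); print(ctrl.get_obs()['moment'])"
```

```text
t: 37.08
ee_pos: [693.9, 115.5, 47.9]
orientation: [1.938, 2.471, 0.006]
ft_force: [3.6, 5.0, -1.2]
width: 13.0
grasp_force: 30.0
t: 37.25
ee_pos: [693.9, 115.5, 47.9]
orientation: [1.932, 2.476, 0.006]
ft_force: [2.9, 5.8, -1.1]
width: 13.1
grasp_force: 30.0
xyz [-2.8 -3.2  1.9] rot [ 0.004 -0.001 -0.001] cur yaw 1.816 q [ 0.15  0.74  1.53  0.    0.87 -0.1 ] t 37.25 tcp [693.9 115.5  47.9]
[ 0.92532897 -0.44073755 -0.02390597]
```

```bash
python3 -m inch '[{"xyz":[0,0,0],"rot":[0,0,0]},{"xyz":[0,0,0],"rot":[0,0,0]},{"xyz":[0,0,0],"rot":[0,0,0]},{"xyz":[0,0,-10],"rot":[0,0,0]},{"xyz":[0,0,-40],"rot":[0,0,0]},{"xyz":[0,0,-75],"rot":[0,0,0]},{"xyz":[0,0,-100],"rot":[0,0,0]},{"xyz":[0,0,-100],"rot":[0,0,0]}]' 120; python3 -c "
from h import *
plan([460,220,160],3.017-1.2)"
```

```text
t: 37.92
ee_pos: [696.2, 114.3, 154.5]
orientation: [1.928, 2.471, 0.011]
ft_force: [1.4, 0.7, 0.2]
width: 46.5
grasp_force: 0.0
xyz [ 159.9 -203.3   -7.7] rot [ 0.01   0.001 -0.   ] cur yaw 1.817 q [ 0.15  0.61  1.49 -0.    1.04 -0.1 ] t 37.9167 tcp [696.2 114.3 154.5]
```

```bash
python3 -m inch '[{"xyz":[20,-30,-5],"rot":[0,0,0]},{"xyz":[45,-58,-5],"rot":[0,0,0]},{"xyz":[70,-90,-5],"rot":[0,0,0]},{"xyz":[95,-122,-5],"rot":[0,0,0]},{"xyz":[120,-153,-5],"rot":[0,0,0]},{"xyz":[145,-184,-5],"rot":[0,0,0]},{"xyz":[160,-203,-5],"rot":[0,0,0]},{"xyz":[160,-203,-5],"rot":[0,0,0]},{"xyz":[160,-203,-5],"rot":[0,0,0]}]' ; python3 -c "
from h import *
im=snap('top','pics/top13.png')
for c,a,l in blues(im): print(c.round(1),a,topl('top',[c],43).round(1))
cv2.imwrite('pics/c13.png',np.vstack([cv2.resize(im[145:225,198:328,::-1],None,fx=4,fy=4,interpolation=cv2.INTER_CUBIC),cv2.resize(im[80:330,40:560,::-1],(520,250))]))
"
```

```text
t: 38.67
ee_pos: [455.9, 220.2, 152.7]
orientation: [1.93, 2.479, 0.0]
ft_force: [-1.0, -0.4, 1.0]
width: 46.6
grasp_force: 0.0
[266.9 172.9] 170 [[680.  -13.2  43. ]]
[287.3 175.2] 166 [[673.4 -70.8  43. ]]
[307.9 178.7] 170 [[ 663.4 -128.9   43. ]]
```

View pics/c13.png

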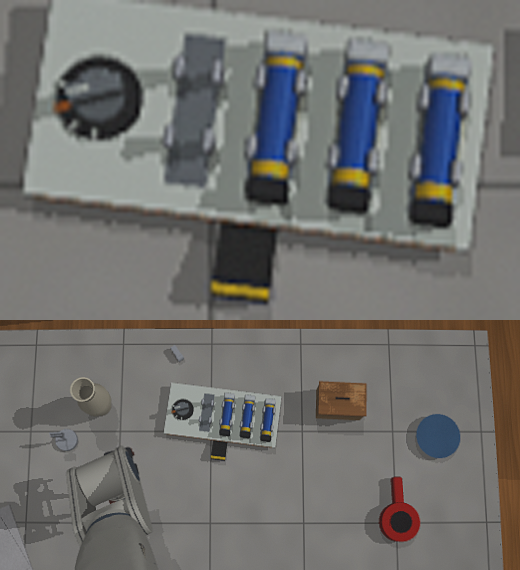

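The pointer is on the orange mark at crop (65,104). The torches and wedge haven't moved, and the vase, coin box, reel and memo holder are where they were. Handing in.

```bash
python3 -c "
from workcell import ctrl
print(ctrl.close_job())"
```

```text
the job is handed in; nothing more can be done
None
```

The job is handed in: the wedge is jammed under the dock's front edge and the deck measures about level. All three torches present are snapped into clips 1–3, each centred to about 2 mm, the knob was then turned to the orange mark, and the other items look undisturbed in the last picture.

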